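Hold the drive collar on the tube mixer's shaft flat

TASK

Ready the blood-tube mixer for its carousel: pinch the bare upright drive shaft and turn it until you feel its set-screw flat square between the fingers and the flat faces the mixer's front, the side with the speed knob and switch. Then take the thick steel collar with the thumb screw from the tray, slide it onto the shaft with the thumb screw over that flat, and hold it there, level and with its top flush with the end of the shaft, so that I can tighten the screw from the front. Finish while still holding the collar up in your grip, and leave the other parts in the tray where they lie.

Things in the scene. Friction and masses are not known exactly. Their poses are not given: they have to be found in the camera images.
- mixer: Blood-tube mixer, fixed: white box 200 (its x) x 190 (y) x 92 mm high, origin under its centre at bench height, z up. Its +x points out of its FRONT, the face with a white speed knob (standing 20 mm out) and a black switch; at yaw 0 the front looks away from the robot. On top, at the centre, a steel flange (64 mm across) and boss (40 mm across, top 108 mm above the bench) carry the upright shaft
- shaft (a joint): Angle (rad) of the mixer's upright shaft, growing counter-clockwise seen from above: the way the flat faces, measured from the mixer's front; 0 = the flat faces the front (mixer +x). Starts 0.5 to 1.9. The shaft turns endlessly both ways against a steady drag of about 0.06 N m and stays where it is left
- shaft_end (a point): Centre of the shaft's top face, 164 mm above the bench (56 mm above the boss); z up along the axis, x the way the flat faces (turns with the shaft). Shaft 20 mm thick with one flat along its upper 36 mm, 6 mm from the axis: 20 mm wide pinched on the round, 16 mm pinched square on the flat, 17 mm or more when off square by over 0.35 rad; closing the fingers does not itself turn it. 2 mm end chamfer
- tray: Shallow open stainless tray 260 x 300 mm, rim 14 mm high, floor 3 mm above the bench, fixed. Origin under its centre
- collar: Thick steel collar with thumb screw, lying flat in the tray: 46 mm outside, 22.4 mm bore, 24 mm high, about 0.2 kg. Origin on its axis at the underside, z up; +x points to the thumb screw, which sticks out sideways at mid height to 39.5 mm from the axis (head 14 mm thick). Its 6 mm wide tip stands 3 mm into the bore, so the collar passes over the shaft only with the screw on the flat's side
- collar_top (a point): Centre of the collar's top face, on its axis, 24 mm above its underside; axes as the collar's
- thumb_screw (a point): Centre of the thumb screw's knurled head, 34 mm from the collar's axis and 12 mm above its underside
- spacer: Plain steel ring without screw, 38 mm outside, 8 mm high, in the tray: not wanted, leave it
- small_collar: Small steel collar, 30 mm outside and 12 mm high, with a small screw, in the tray: not wanted, leave it
- screwdriver: Screwdriver about 190 mm long with black handle, lying near the tray's edge on the side away from the robot: leave it
Not all that is in view belongs to the job. Leave any blue or yellow look-alike of the collar alone.

How it is judged:
By the outcome, as a careful person would: the job done as asked, in the order asked, and still so for the second after the job is handed in, while the arm keeps its last pose, push and grip.
It also fails if it takes over 61 s, if anything falls off the work surface, if the arm or the gripper's body presses on something with over 40 N, if the wrist force passes 120 N, or if a joint passes its speed limit or range.

ROBOT

A 6-joint arm with a two-finger parallel gripper is mounted at the origin on the work surface. World frame = base frame: x ahead of the robot, y to its left, z up, the work surface at z = 0. Lengths are in m, angles in rad, forces in N, time in s.
With the tool pointing down it reaches from about 0.35 to 0.85 m from the base axis. Payload 8.1 kg.
Tool frame: the origin (TCP) lies at the very end of the fingers, on their centre line; the grasp point (between the pads) lies robot.hold_point_z behind it (robot.hold_point_z is the distance from the TCP to the grasp point, in m); z points along the fingers, y is the direction in which the jaws open and shut (so a half turn about z gives the same grasp; the last joint's range is limited). The gripper opens to 93 mm and grips with 3 to 60 N. Pads are 15 mm wide; open, the fingers measure 128 mm over their backs; the gripper's body (75 mm by 188 mm) begins 65 mm behind the grasp point.
Start: joints at [-1.319, 0.13, 1.488, -0, 1.523, -0.085], TCP at [0.198, -0.566, 0.186] pointing down, gripper open.
Joint ranges: [-2.96, 2.96], [-0.89, 2.26], [0.02, 2.5], [-1.34, 4.48], [0, 2.73], [-2.66, 2.66]. Speed limits (rad/s): [2.39, 2.39, 2.79, 3.14, 3.14, 3.14].

INTERFACE

Orientations are given as a rotation vector (axis times angle).
In Python, from plant import robot, cams gives the robot as it stands. The module is installed in compiled form; this text tells all that it offers.
- The arm moves only by the tool step_arm, never from a script. Its argument "deltas" is a list of rows, each an object with "offset": the shift along the tool's x, y, z in cm, a list of three; "roll": the turn about the tool's z in rad. In form: [{"offset": [x, y, z], "roll": roll}, ...]. A call has 1 to 12 rows; each row shifts and turns the commanded pose from where the row before left it, along the tool's axes as they then stand; what a row does not reach is not made up. A row lasts 1/8 s, in which the tool goes at most 62.5 mm and 10.7 degrees, less where a joint would pass 70% of its speed; a pose out of reach is approached as far as the arm can. A call with a gripper value outside its range is refused whole. "fingers" is the finger opening in cm, from 0 to 9.3, set as the call begins (left out, the last holds). The fingers move at their own pace and stop on an object; "grip_force" is the grip in N (left out, the last holds). Time passes only in rows, so rows that do not move let the fingers close. It gives the time, the measured TCP pose, the force and the opening at its end, in the units of the state.
- robot.read_state(): the state, without advancing time (a new reading comes with each control period).
- cams.read_camera(name): name is "scene" or "top" or "wrist"; returns a dict with "pixels" (480x640x3 uint8, red, green, blue), "fx", "fy", "cx", "cy" (pixels), "k1" (the pictures are not rectified: a ray, as slopes to the right and down, at radius r is drawn at 1 + k1 r^2 times it, then the intrinsics apply), "extrinsics" (4x4, takes a point from world to camera coordinates). Camera axes: x right, y down, z forward; pixel columns grow to the right and rows downward; lengths in m; the calibration is good to about 2 mm. A picture is of the moment at which its call begins. There is no depth.
- robot.close_job(): hands the job in, once; it reports no verdict.
Trained networks look in a picture, given as the dict that the camera call returned (one of the last four; its "shot" number tells which), for a name from the list of things; names that differ only in an ending like _2 or _b are one class to them, and where a whole thing is asked for, a point or a joint stands for the part that bears it (a point fixed in the world has none). Each returns a list of dicts, best first, with "score" (0 to 1); they miss things now and then, are a little off and sometimes report something else, mostly with a low value. They report only what shows in the picture. A call takes as long as a camera call. They do not tell look-alikes from the thing itself.
- cams.boxes_of(picture, thing): "xy" ([column, row] in pixels, amid what is visible of it).
- cams.silhouettes(picture, thing): "mask" (480x640 bool, what is visible of it) and "xy" ([column, row] in pixels, amid what is visible of it).
- cams.pinpoint(picture, thing): "xy" ([column, row] in pixels: a listed point, or the origin of a listed thing).
The state is a dict: "t": time; "q": joint angles; "dq": joint speeds; "joint_torque": joint torques, N m; "tool_pos": TCP position; "orientation": TCP orientation; "force": force on the tool from outside, world axes, zero at the start; "wrist_torque": the same for the moment, N m; "opening": finger opening in m.
Only numpy, scipy, OpenCV 4.12 (cv2) and the standard library are available. Lean on these libraries where they do the work, as an engineer would, in place of code of your own. Each camera call takes 0.05 s, during which the arm holds its last target. There are 200 camera calls.

## Working session

There is one attempt and no reset: what is moved stays moved. The work goes in short steps, Python scripts to look and compute and a tool call to move; the robot and the scene stay as the last step left them, time stands still between calls to the robot, and variables do not carry over. Pictures are saved under pics/ and viewed, about 8 in all and at most 12, crops included, and the job is handed in when it is done.

Besides the shell and the picture viewer there is one more tool, called after "Emit:" as a command line: name --argument value ..., lists and objects as JSON in quotes. step_arm: Moves the arm, as the interface text tells. Its arguments: {"type":"object","properties":{"deltas":{"type":"array"},"fingers":{"type":"number"},"grip_force":{"type":"number"}},"required":["deltas"]}

```bash
mkdir -p pics; cat > h.py <<'E'
import numpy as np, cv2
from plant import robot, cams
from scipy.spatial.transform import Rotation as R
def ray(p,xy):
    u=np.array([(xy[0]-p['cx'])/p['fx'],(xy[1]-p['cy'])/p['fy']]); d=u.copy()
    for _ in range(20): d=u/(1+p['k1']*(d@d))
    E=np.array(p['extrinsics']); Rm=E[:3,:3]; 
    return -Rm.T@E[:3,3], Rm.T@np.array([d[0],d[1],1.])
def atz(p,xy,z):
    o,d=ray(p,xy); return o+d*(z-o[2])/d[2]
def proj(p,X):
    E=np.array(p['extrinsics']); c=E[:3,:3]@np.array(X)+E[:3,3]; s=c[:2]/c[2]; s=s*(1+p['k1']*(s@s))
    return np.array([s[0]*p['fx']+p['cx'],s[1]*p['fy']+p['cy']])
def tri(obs):
    A=np.zeros((3,3));b=np.zeros(3)
    for p,xy in obs:
        o,d=ray(p,xy); d=d/np.linalg.norm(d); M=np.eye(3)-np.outer(d,d); A+=M; b+=M@o
    return np.linalg.solve(A,b)
def save(p,n,crop=None,s=1):
    im=cv2.cvtColor(np.array(p['pixels']),cv2.COLOR_RGB2BGR)
    if crop: im=im[crop[1]:crop[3],crop[0]:crop[2]]
    cv2.imwrite('pics/'+n,cv2.resize(im,None,fx=s,fy=s,interpolation=cv2.INTER_CUBIC))
def st():
    s=robot.read_state(); Rm=R.from_rotvec(s['orientation']).as_matrix()
    print('t',round(s['t'],2),'tcp',np.round(s['tool_pos'],4),'f',np.round(s['force'],1),'open',round(s['opening'],4),'q',np.round(s['q'],2)); print(np.round(Rm,3)); return s,Rm
E
cat > a.py <<'E'
from h import *
st(); print('hold',robot.hold_point_z)
Z={'mixer':0,'shaft_end':.164,'tray':0,'collar':.003,'collar_top':.027,'thumb_screw':.015,'spacer':.003,'small_collar':.003,'screwdriver':.01}
ps={}
for c in ['top','scene']:
    p=cams.read_camera(c); ps[c]=p; save(p,c+'0.png'); print(c, 'cam at',ray(p,(320,240))[0].round(3))
    for n,z in Z.items():
        for r in cams.pinpoint(p,n)[:3]: print(' ',n,round(r['score'],2),np.round(r['xy'],1),atz(p,r['xy'],z).round(4))
st()
v=[cv2.imread(f'pics/{c}0.png') for c in('top','scene')]
E
python3 a.py
```

```text
t 0.0 tcp [ 0.1981 -0.5657  0.1847] f [-0.1 -0.2 -0.9] open 0.0927 q [-1.32  0.13  1.49 -0.    1.52 -0.09]
[[ 0.944  0.33  -0.   ]
 [ 0.33  -0.944  0.002]
 [ 0.    -0.002 -1.   ]]
hold 0.0188
top cam at [0.33  0.045 1.17 ]
  shaft_end 0.56 [486.  235.4] [ 0.5095 -0.2075  0.164 ]
  tray 0.56 [266.1 213.4] [0.578  0.1802 0.    ]
  collar 0.93 [239.9 371.1] [0.2747 0.2199 0.003 ]
  collar 0.78 [224.1 313. ] [0.3825 0.2542 0.003 ]
  collar 0.75 [287.6 242.1] [0.5208 0.1364 0.003 ]
  collar_top 0.97 [283.6 242.4] [0.5162 0.1422 0.027 ]
  collar_top 0.92 [238.1 373.5] [0.2716 0.2195 0.027 ]
  collar_top 0.64 [218.2 315.2] [0.3772 0.2607 0.027 ]
  thumb_screw 0.87 [252.3 360.6] [0.2946 0.1958 0.015 ]
  thumb_screw 0.83 [295.2 226. ] [0.5505 0.1215 0.015 ]
  thumb_screw 0.56 [238.8 324.9] [0.36   0.2235 0.015 ]
  spacer 0.72 [204.4 251.1] [0.5013 0.2972 0.003 ]
  small_collar 0.63 [201.9 220.2] [0.5623 0.3049 0.003 ]
  small_collar 0.52 [289.7 243. ] [0.5191 0.1323 0.003 ]
  screwdriver 0.6 [265.8 167. ] [0.6692 0.1822 0.01  ]
scene cam at [0.894 0.215 0.887]
  mixer 0.8 [173.4 231.9] [ 0.51
[... 313 characters left out ...]
.2699 0.2062 0.027 ]
  collar_top 0.88 [450.9 251.3] [0.3768 0.2598 0.027 ]
  collar_top 0.72 [352.4 295.5] [0.5183 0.1352 0.027 ]
  thumb_screw 0.92 [435.7 238. ] [0.3546 0.2288 0.015 ]
  thumb_screw 0.58 [426.4 209.1] [0.3038 0.1963 0.015 ]
  thumb_screw 0.55 [345.5 313.7] [0.5472 0.1351 0.015 ]
  spacer 0.68 [453.3 330.8] [0.5015 0.3045 0.003 ]
  small_collar 0.74 [438.8 364.5] [0.564  0.2987 0.003 ]
  small_collar 0.22 [152. 175.] [ 0.4259 -0.2986  0.003 ]
  screwdriver 0.83 [346.5 400.2] [0.6734 0.1858 0.01  ]
t 1.0 tcp [ 0.1983 -0.5663  0.1858] f [-0.8 -0.1 -0.5] open 0.0928 q [-1.32  0.13  1.49  0.    1.52 -0.09]
[[ 0.944  0.33   0.   ]
 [ 0.33  -0.944 -0.   ]
 [-0.     0.    -1.   ]]
```

View pics/top0.png

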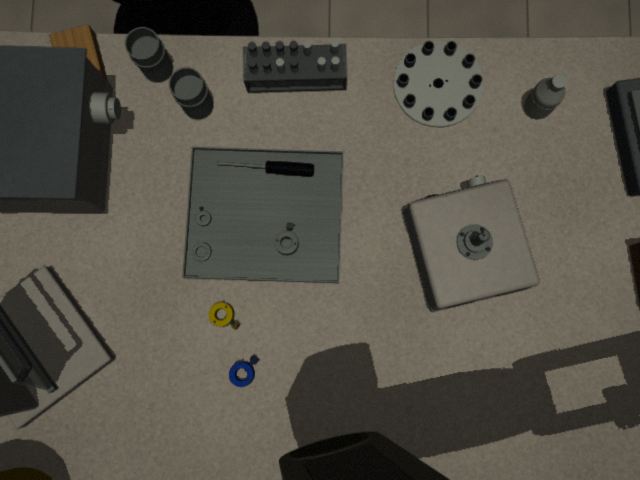

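View pics/scene0.png

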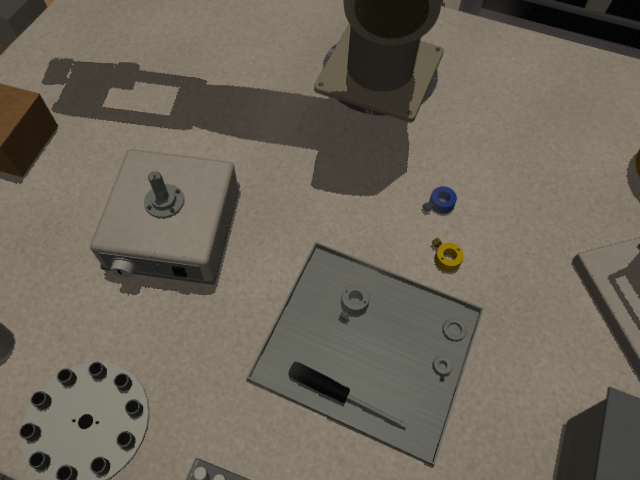

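```bash
cat > b.py <<'E'
from h import *
from scipy.optimize import least_squares
s,Rm=st()
w=cams.read_camera('wrist'); o,d=ray(w,(320,240)); print('wristcam in tool',(Rm.T@(o-s['tool_pos'])).round(3),'dir',(Rm.T@d).round(3),'right',(Rm.T@np.array(w['extrinsics'])[0,:3]).round(3),'fx',w['fx'])
for c in ['top','scene']:
    p=cams.read_camera(c); m=cams.silhouettes(p,'mixer')[0]['mask'].astype(np.uint8)
    def sil(a):
        x,y,t=a; im=np.zeros((480*4,640*4),np.uint8)
        c0,s0=np.cos(t),np.sin(t)
        P=[proj(p,[x+c0*i*.1-s0*j*.095,y+s0*i*.1+c0*j*.095,z]) for i in(-1,1) for j in(-1,1) for z in(0,.092)]
        cv2.fillPoly(im,[cv2.convexHull((np.array(P,np.float32)*4).astype(np.int32))],1); return im
    M=cv2.morphologyEx(m,cv2.MORPH_OPEN,np.ones((15,15)));M4=cv2.resize(M,None,fx=4,fy=4,interpolation=cv2.INTER_NEAREST)
    from scipy.optimize import minimize
    f=lambda a:(sil([a[0]/10,a[1]/10,a[2]])!=M4).sum()/M4.sum()
    r=minimize(f,[5.1,-2.04,.2 if c=='top' else .25],method='Nelder-Mead',options=dict(initial_simplex=[[5.1,-2.04,.2],[5.3,-2.04,.2],[5.1,-1.9,.2],[5.1,-2.04,.4]]))
    print(c,m.sum(),r.x,r.fun)
E
python3 b.py
```

```text
t 1.0 tcp [ 0.1983 -0.5663  0.1858] f [-0.8 -0.1 -0.5] open 0.0928 q [-1.32  0.13  1.49  0.    1.52 -0.09]
[[ 0.944  0.33   0.   ]
 [ 0.33  -0.944 -0.   ]
 [-0.     0.    -1.   ]]
wristcam in tool [ 0.08   0.    -0.199] dir [-0.278 -0.006  0.96 ] right [-0.     1.    -0.001] fx 403.93097962948525
top 12767 [ 5.08550972 -2.03230294  0.24703299] 0.044026898734177214
scene 15482 [ 5.08047653 -2.01416746  0.28711984] 0.05836391089751916
```

Emit:
step_arm --deltas '[{"offset": [4.14, -2.4, -0.64], "roll": 0}, {"offset": [4.14, -2.4, -0.64], "roll": 0}, {"offset": [4.14, -2.4, -0.64], "roll": 0}, {"offset": [4.14, -2.4, -0.64], "roll": 0}, {"offset": [4.14, -2.4, -0.64], "roll": 0}, {"offset": [4.14, -2.4, -0.64], "roll": 0}, {"offset": [4.14, -2.4, -0.64], "roll": 0}, {"offset": [4.14, -2.4, -0.64], "roll": 0}, {"offset": [4.14, -2.4, -0.64], "roll": 0}, {"offset": [4.14, -2.4, -0.64], "roll": 0}]' --fingers 6 --grip_force 10

```text
t: 2.5
tool_pos: [0.5106, -0.2017, 0.2501]
orientation: [3.097, 0.526, 0.001]
force: [1.1, -1.3, 0.7]
opening: 0.0603
```

```bash
cat > c.py <<'E'
from h import *
s,Rm=st()
w=cams.read_camera('wrist'); save(w,'w1.png')
for r in cams.pinpoint(w,'shaft_end')[:2]: print(r['score'],r['xy'],atz(w,r['xy'],.164).round(4))
x,y=np.array(r['xy']).astype(int)
save(w,'w1c.png',(max(0,x-50),y-40,x+50,y+40),6)
# rectified top-down views: mixer top at z=.092 and shaft end z=.164
def rect(z,c,half,n):
    g=np.linspace(-half,half,n); mx=np.zeros((n,n),np.float32); my=mx.copy()
    for i in range(n):
        for j in range(n):
            mx[i,j],my[i,j]=proj(w,[c[0]-g[i],c[1]-g[j],z])
    return cv2.remap(cv2.cvtColor(np.array(w['pixels']),cv2.COLOR_RGB2BGR),mx,my,cv2.INTER_CUBIC)
c=atz(w,r['xy'],.164)
cv2.imwrite('pics/w1r.png',np.hstack([rect(.092,c,.14,400),cv2.resize(rect(.164,c,.02,200),(400,400))]))
E
python3 c.py
```

```text
t 2.5 tcp [ 0.5106 -0.2017  0.2501] f [ 1.1 -1.3  0.7] open 0.0603 q [-0.47 -0.03  1.53 -0.    1.63  0.76]
[[ 0.944  0.33   0.   ]
 [ 0.33  -0.944 -0.   ]
 [ 0.     0.    -1.   ]]
0.83 [324.1, 235.9] [ 0.512  -0.2027  0.164 ]
```

View rectified.

View pics/w1r.png

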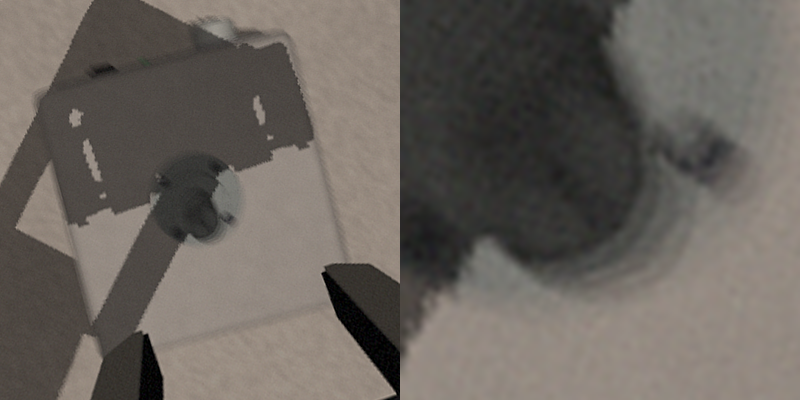

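```bash
cat > d.py <<'E'
from h import *
from scipy.optimize import minimize
im=cv2.imread('pics/w1.png'); 
c=im[176:296,264:384]; g=cv2.resize(c,None,fx=5,fy=5,interpolation=cv2.INTER_CUBIC)
L=cv2.cvtColor(g,cv2.COLOR_BGR2GRAY); lo,hi=np.percentile(L,1),np.percentile(L,60)
cv2.imwrite('pics/w1e.png',np.clip((L.astype(float)-lo)/(hi-lo)*255,0,255).astype(np.uint8))
E
python3 d.py
```

```text
(no output)
```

View pics/w1e.png

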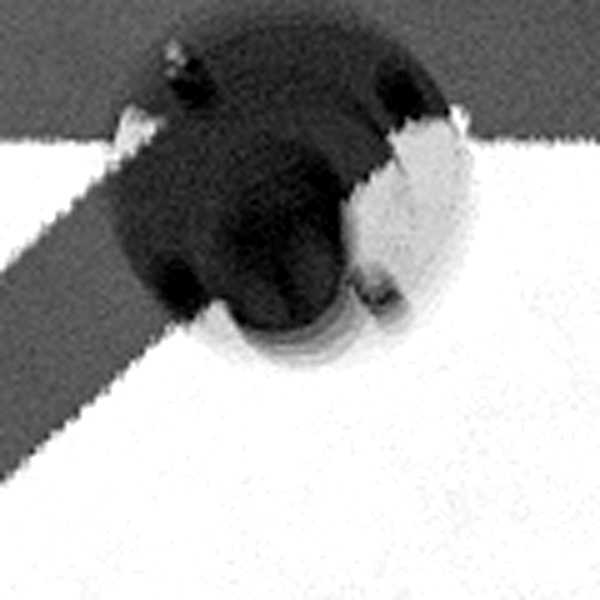

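```bash
cat > d.py <<'E'
from h import *
im=cv2.imread('pics/w1.png')
c=im[190:250,290:350]; g=cv2.resize(cv2.bilateralFilter(c,5,12,2),None,fx=10,fy=10,interpolation=cv2.INTER_CUBIC)
L=cv2.cvtColor(g,cv2.COLOR_BGR2GRAY); lo,hi=np.percentile(L,0.5),np.percentile(L,50)
print(lo,hi)
cv2.imwrite('pics/w1f.png',np.clip((L.astype(float)-lo)/(hi*1.3-lo)*255,0,255).astype(np.uint8))
E
python3 d.py
```

```text
34.0 55.0
```

View pics/w1f.png

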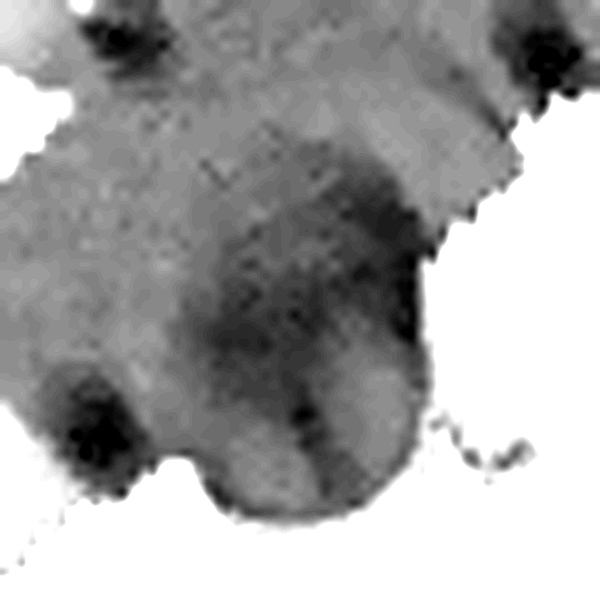

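```bash
cat > e.py <<'E'
from h import *
from scipy.optimize import fsolve
w=cams.read_camera('wrist'); s,Rm=st()
t=np.linspace(0,2*np.pi,200)
def f(c):
    P=np.array([proj(w,[c[0]+.01*np.cos(a),c[1]+.01*np.sin(a),.162]) for a in t]); return [P[:,0].max()-332.5,P[:,1].max()-241.8]
c=fsolve(f,[.512,-.2]); print('centre',c,'tool off mm',(Rm.T@(np.r_[c,.164]-s['tool_pos'])*1e3).round(1), [x['xy'] for x in cams.pinpoint(w,'shaft_end')])
# crop scene0/top0 on shaft
a=cv2.imread('pics/scene0.png'); b=cv2.imread('pics/top0.png')
def e(im,x,y,h):
    g=cv2.resize(im[y-h:y+h,x-h:x+h],(390,390),interpolation=cv2.INTER_CUBIC).astype(float); lo,hi=np.percentile(g,1),np.percentile(g,97); return np.clip((g-lo)/(hi-lo)*255,0,255).astype(np.uint8)
cv2.imwrite('pics/s0c.png',np.hstack([e(a,158,188,30),e(b,480,238,25)]))
E
python3 e.py
```

```text
t 2.65 tcp [ 0.5109 -0.2013  0.25  ] f [ 0.6 -0.5  0.3] open 0.06 q [-0.47 -0.03  1.53  0.    1.63  0.76]
[[ 0.943  0.334  0.001]
 [ 0.334 -0.943 -0.   ]
 [ 0.     0.    -1.   ]]
centre [ 0.51703007 -0.19525467] tool off mm [ 7.8 -3.7 86. ] [[324.2, 237.9]]
```

View pics/s0c.png

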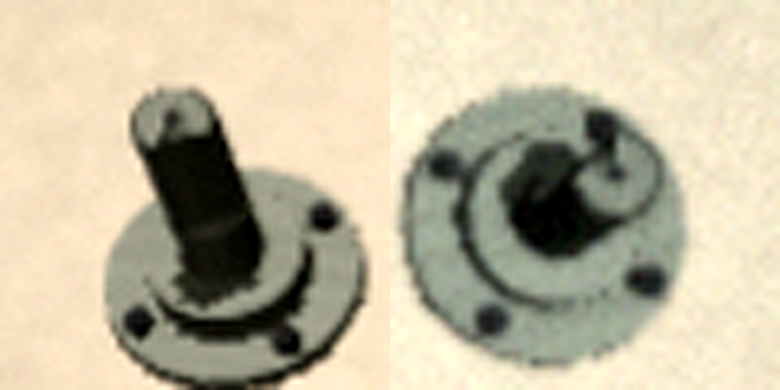

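```bash
cat > e.py <<'E'
from h import *
for cam,a,b in(('scene',(150.8,181.4),(160.6,178.0)),('top',(482.6,230.9),(479.1,236.7))):
    p=cams.read_camera(cam); A,B=atz(p,a,.163),atz(p,b,.163); d=B-A; n=np.arctan2(-d[0],d[1]); print(A.round(4),B.round(4),'len',np.linalg.norm(d).round(4),'normal',n, n+np.pi)
p=cams.read_camera('scene')
# scene top-face: left edge x, right edge x, top y
print('top disc centre via top cam',atz(cams.read_camera('top'),(484.1,235.05),.164))
# mixer yaw from wrist picture edges of rectified view w1r (0.7mm/px, c)
E
python3 e.py
```

```text
[ 0.5216 -0.2012  0.163 ] [ 0.5102 -0.1909  0.163 ] len 0.0153 normal 0.8322968838520143 3.9738895374418073
[ 0.5172 -0.2023  0.163 ] [ 0.5073 -0.1962  0.163 ] len 0.0116 normal 1.0222006125945362 4.16379326618433
top disc centre via top cam [ 0.51004294 -0.20433746  0.164     ]
```

Emit:
step_arm --deltas '[{"offset": [0, 0, 1.2], "roll": 0.165}, {"offset": [0, 0, 1.2], "roll": 0.165}, {"offset": [0, 0, 1.2], "roll": 0.165}, {"offset": [0, 0, 1.2], "roll": 0.165}, {"offset": [0, 0, 1.2], "roll": 0.165}, {"offset": [0, 0, 1.2], "roll": 0.165}, {"offset": [0, 0, 2.45], "roll": 0}, {"offset": [0, 0, 2.45], "roll": 0}]' --fingers 5 --grip_force 6

```text
t: 3.9
tool_pos: [0.5092, -0.2041, 0.1282]
orientation: [2.974, -1.011, 0.001]
force: [-0.1, -0.7, 0.3]
opening: 0.0497
```

Emit:
step_arm --deltas '[{"offset": [0, 0, 0], "roll": 0}, {"offset": [0, 0, 0], "roll": 0}, {"offset": [0, 0, 0], "roll": 0}, {"offset": [0, 0, 0], "roll": 0}]' --fingers 0 --grip_force 6

```text
t: 4.4
tool_pos: [0.5102, -0.2034, 0.1298]
orientation: [2.975, -1.008, 0.002]
force: [-3.9, -5.5, 1.1]
opening: 0.0146
```

```bash
cat > e.py <<'E'
from h import *
s,Rm=st(); print(Rm.T@s['force'], s['wrist_torque'])
w=cams.read_camera('wrist'); save(w,'w2.png'); print([ (r['score'],r['xy'],(Rm.T@(atz(w,r['xy'],.164)-s['tool_pos'])*1e3).round(1)) for r in cams.pinpoint(w,'shaft_end')])
im=cv2.imread('pics/w2.png')[200:440,160:480]; im=np.clip(im.astype(float)*1.8,0,255).astype(np.uint8)
cv2.imwrite('pics/w2c.png',cv2.resize(im,None,fx=2.4,fy=2.4))
E
python3 e.py
```

```text
t 4.4 tcp [ 0.5102 -0.2034  0.1298] f [-3.9 -5.5  1.1] open 0.0146 q [-0.47  0.02  1.7  -0.    1.41  1.75]
[[ 0.794 -0.608  0.001]
 [-0.608 -0.794 -0.001]
 [ 0.002 -0.    -1.   ]]
[ 0.2418529   6.68524167 -1.14678796] [-9.55910185e-01  6.86171129e-01 -1.99149590e-04]
[(0.57, [319.7, 308.7], array([  0.8,  -1.4, -34.2]))]
```

View pics/w2c.png

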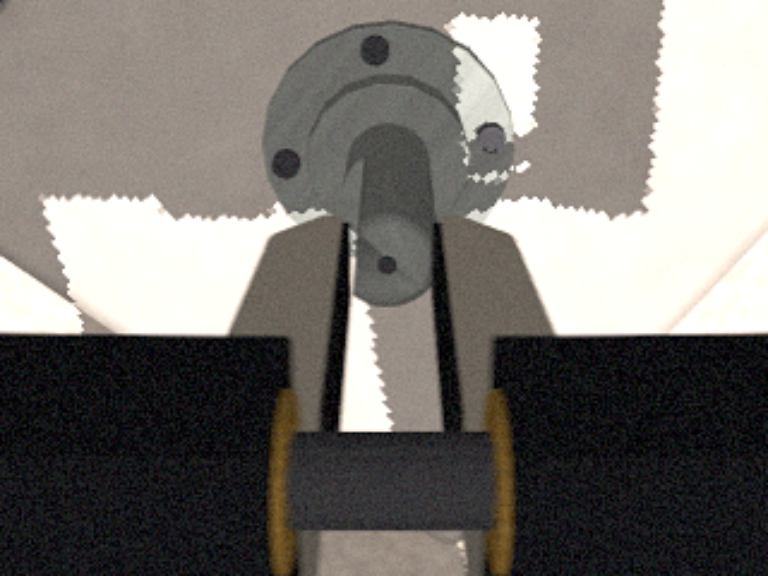

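Emit:
step_arm --deltas '[{"offset": [0, 0.1, 0], "roll": 0}, {"offset": [0, 0, 0], "roll": 0}, {"offset": [0, 0, 0], "roll": 0}]'

```text
t: 4.88
tool_pos: [0.51, -0.2037, 0.1296]
orientation: [-2.975, 1.007, -0.003]
force: [1.2, 1.2, 5.6]
opening: 0.0142
```

```bash
cat > f.py <<'E'
from h import *
s,Rm=st(); print('Ftool',(Rm.T@s['force']).round(1),'Ttool',(Rm.T@s['wrist_torque']).round(2),'alpha',np.arctan2(Rm[1,1],Rm[0,1]).round(4))
E
python3 f.py
```

```text
t 4.88 tcp [ 0.51   -0.2037  0.1296] f [1.2 1.2 5.6] open 0.0142 q [-0.47  0.02  1.7   0.    1.41  1.75]
[[ 0.794 -0.608  0.002]
 [-0.608 -0.794 -0.   ]
 [ 0.002 -0.001 -1.   ]]
Ftool [ 0.2 -1.7 -5.6] Ttool [0.42 0.04 0.04] alpha -2.2238
```

Emit:
step_arm --deltas '[{"offset": [0, 0, 0], "roll": 0}, {"offset": [0, 0, 0], "roll": 0.15}, {"offset": [0, 0, 0], "roll": 0}]' --fingers 2.6

```text
t: 5.25
tool_pos: [0.5086, -0.2035, 0.128]
orientation: [-2.892, 1.227, 0.002]
force: [0.3, -0.0, -0.1]
opening: 0.0258
```

Emit:
step_arm --deltas '[{"offset": [0, 0, 0], "roll": 0}, {"offset": [0, 0, 0], "roll": 0}, {"offset": [0, 0, 0], "roll": 0}]' --fingers 0

```text
t: 5.62
tool_pos: [0.5091, -0.2035, 0.1285]
orientation: [-2.892, 1.226, 0.001]
force: [1.3, 1.3, -1.4]
opening: 0.0151
```

Emit:
step_arm --deltas '[{"offset": [0, 0, 0], "roll": 0}, {"offset": [0, 0, 0], "roll": -0.15}, {"offset": [0, 0, 0], "roll": -0.15}, {"offset": [0, 0, 0], "roll": 0}]' --fingers 2.6

```text
t: 6.12
tool_pos: [0.5091, -0.204, 0.1289]
orientation: [3.042, -0.783, 0.0]
force: [0.1, -0.3, 0.0]
opening: 0.0259
```

Emit:
step_arm --deltas '[{"offset": [0, 0, 0], "roll": 0}, {"offset": [0, 0, 0], "roll": 0}, {"offset": [0, 0, 0], "roll": 0}]' --fingers 0

```text
t: 6.5
tool_pos: [0.5094, -0.2034, 0.1288]
orientation: [-3.042, 0.783, -0.001]
force: [0.7, 3.4, 0.2]
opening: 0.0161
```

```bash
python3 f.py
```

```text
t 6.5 tcp [ 0.5094 -0.2034  0.1288] f [0.7 3.4 0.2] open 0.0161 q [-0.47  0.02  1.7   0.    1.41  1.6 ]
[[ 0.876 -0.483  0.   ]
 [-0.483 -0.876  0.   ]
 [ 0.    -0.001 -1.   ]]
Ftool [-1.  -3.3 -0.2] Ttool [ 0.57 -0.02  0.01] alpha -2.0748
```

Emit:
step_arm --deltas '[{"offset": [0, 0, 0], "roll": 0}, {"offset": [0, -0.1, 0], "roll": 0.1}, {"offset": [0, 0, 0], "roll": 0.1}, {"offset": [0, 0, 0], "roll": 0}]' --fingers 2.6

```text
t: 7.0
tool_pos: [0.5094, -0.2031, 0.1287]
orientation: [2.949, -1.081, -0.0]
force: [0.1, -0.3, 0.1]
opening: 0.026
```

Emit:
step_arm --deltas '[{"offset": [0, 0, 0], "roll": 0}, {"offset": [0, 0, 0], "roll": 0}, {"offset": [0, 0, 0], "roll": 0}, {"offset": [0, 0, 0], "roll": 0}, {"offset": [0, 0, 0], "roll": 0}]' --fingers 0 --grip_force 30

```text
t: 7.62
tool_pos: [0.5095, -0.2031, 0.1291]
orientation: [2.949, -1.082, 0.0]
force: [-3.5, 0.4, 4.0]
opening: 0.0131
```

```bash
python3 f.py; cat > g.py <<'E'
from h import *
p=cams.read_camera('top'); 
im=cv2.imread('pics/top0.png')
n=700
g=np.linspace(-.14,.14,n); mx=np.zeros((n,n),np.float32); my=mx.copy()
for i in range(n):
    for j in range(n): mx[i,j],my[i,j]=proj(p,[.511-g[i],-.202-g[j],.092])
T=cv2.remap(im,mx,my,cv2.INTER_CUBIC); cv2.imwrite('pics/topr.png',T)
W=cv2.resize(cv2.imread('pics/w1r.png')[:,:400],(700,700),interpolation=cv2.INTER_CUBIC)
for nm,I in(('top',T),('wrist',W)):
    G=cv2.GaussianBlur(cv2.cvtColor(I,cv2.COLOR_BGR2GRAY),(0,0),2)
    E=cv2.Canny(G,15,40)
    L=cv2.HoughLinesP(E,1,np.pi/720,60,minLineLength=150,maxLineGap=25)
    for l in (L[:,0] if L is not None else []):
        x1,y1,x2,y2=l; a=np.arctan2(-(x2-x1),-(y2-y1)) # world angle: x=-row,y=-col
        a=(a+np.pi/4)%(np.pi/2)-np.pi/4
        print(nm,l,round(np.hypot(x2-x1,y2-y1)),'yaw',round(a,3))
E
python3 g.py
```

```text
t 7.62 tcp [ 0.5095 -0.2031  0.1291] f [-3.5  0.4  4. ] open 0.0131 q [-0.47  0.02  1.7  -0.    1.41  1.8 ]
[[ 0.763 -0.647 -0.   ]
 [-0.647 -0.763 -0.   ]
 [ 0.     0.    -1.   ]]
Ftool [-2.9  2.  -4. ] Ttool [-0.7  -0.51  0.08] alpha -2.2739
top [162 664 587 554] 439 yaw 0.253
top [387 597 586 545] 206 yaw 0.256
top [131 435 188 657] 229 yaw 0.251
top [206 643 456 578] 258 yaw 0.254
top [ 64 174 175 613] 453 yaw 0.248
top [ 58 308 141 646] 348 yaw 0.241
top [166 664 348 617] 188 yaw 0.253
top [145 486 184 637] 156 yaw 0.253
top [387 607 572 559] 191 yaw 0.254
top [ 67 350 140 644] 303 yaw 0.243
top [ 62 320 127 583] 271 yaw 0.242
wrist [169 556 260 374] 203 yaw -0.464
wrist [234 580 317 425] 176 yaw -0.492
wrist [152 586 230 432] 173 yaw -0.469
```

Emit:
step_arm --deltas '[{"offset": [0, 0, 0], "roll": 0.103}, {"offset": [0, 0, 0], "roll": 0.103}, {"offset": [0, 0, 0], "roll": 0.103}, {"offset": [0, 0, 0], "roll": 0.103}, {"offset": [0, 0, 0], "roll": 0.103}, {"offset": [0, 0, 0], "roll": 0.103}, {"offset": [0, 0, 0], "roll": 0}, {"offset": [0, 0, 0], "roll": 0}]'

```text
t: 8.68
tool_pos: [0.5094, -0.2024, 0.1291]
orientation: [-2.481, 1.927, 0.001]
force: [-4.9, 2.3, 7.3]
opening: 0.0124
```

```bash
python3 f.py
```

```text
t 8.68 tcp [ 0.5094 -0.2024  0.1291] f [-4.9  2.3  7.3] open 0.0124 q [-0.47  0.02  1.7   0.    1.41  2.42]
[[ 0.247 -0.969 -0.   ]
 [-0.969 -0.247  0.001]
 [-0.001  0.    -1.   ]]
Ftool [-3.4  4.2 -7.3] Ttool [-0.87 -0.69  0.  ] alpha -2.8915
```

Emit:
step_arm --deltas '[{"offset": [0, 0, 0], "roll": 0}, {"offset": [0, 0, 0], "roll": 0}]' --fingers 2.6 --grip_force 6

```text
t: 8.93
tool_pos: [0.5098, -0.2027, 0.1284]
orientation: [-2.481, 1.927, -0.0]
force: [0.2, 0.2, 0.3]
opening: 0.0248
```

Emit:
step_arm --deltas '[{"offset": [0, 0, 0], "roll": 0}, {"offset": [0, 0, 0], "roll": 0}, {"offset": [0, 0, 0], "roll": 0}, {"offset": [0, 0, 0], "roll": 0}]' --fingers 0

```text
t: 9.43
tool_pos: [0.509, -0.2029, 0.1284]
orientation: [2.48, -1.928, -0.002]
force: [-4.4, -0.5, 0.7]
opening: 0.0149
```

```bash
python3 f.py; cat > i.py <<'E'
from h import *
p=cams.read_camera('scene'); w=cams.read_camera('wrist')
def e(im,x,y,h):
    im=cv2.cvtColor(np.array(im),cv2.COLOR_RGB2BGR); g=cv2.resize(im[y-h:y+h,x-h:x+h],(390,390),interpolation=cv2.INTER_CUBIC).astype(float); lo,hi=np.percentile(g,1),np.percentile(g,90); return np.clip((g-lo)/(hi-lo)*255,0,255).astype(np.uint8)
cv2.imwrite('pics/i1.png',np.hstack([e(p['pixels'],156,184,26),e(w['pixels'],320,300,40)]))
E
python3 i.py
```

```text
t 9.43 tcp [ 0.509  -0.2029  0.1284] f [-4.4 -0.5  0.7] open 0.0149 q [-0.47  0.03  1.7  -0.    1.41  2.42]
[[ 0.247 -0.969 -0.001]
 [-0.969 -0.247  0.   ]
 [-0.001  0.001 -1.   ]]
Ftool [-0.6  4.4 -0.7] Ttool [-0.77 -0.18  0.04] alpha -2.8922
```

View pics/i1.png

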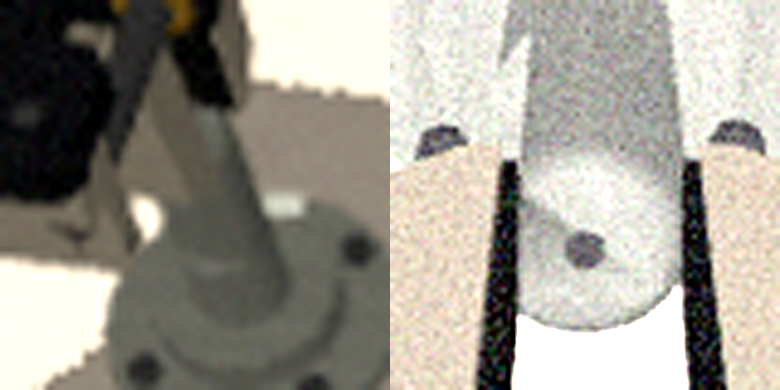

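Emit:
step_arm --deltas '[{"offset": [0, 0, 0], "roll": 0}, {"offset": [0, 0, -2], "roll": 0}, {"offset": [0, 0, -4], "roll": 0}, {"offset": [0, 0, -4], "roll": 0}]' --fingers 4

```text
t: 10.02
tool_pos: [0.5103, -0.2028, 0.2317]
orientation: [-2.48, 1.927, -0.003]
force: [-0.4, 0.2, 0.3]
opening: 0.0397
```

Emit:
step_arm --deltas '[{"offset": [-4.67, -1.32, 0], "roll": 0}, {"offset": [-4.67, -1.32, 0], "roll": 0}, {"offset": [-4.67, -1.32, 0], "roll": 0}, {"offset": [-4.67, -1.32, 0], "roll": 0}, {"offset": [-4.67, -1.32, 0], "roll": 0}, {"offset": [-4.67, -1.32, 0], "roll": 0}, {"offset": [-4.67, -1.32, 0], "roll": 0}]' --fingers 7.5

```text
t: 10.9
tool_pos: [0.4934, 0.0429, 0.2312]
orientation: [-2.535, 1.7, 0.063]
force: [-0.4, 0.4, 0.3]
opening: 0.0748
```

Emit:
step_arm --deltas '[{"offset": [0, 0, 1.2], "roll": -0.17}, {"offset": [0, 0, 1.2], "roll": -0.17}, {"offset": [0, 0, 1.2], "roll": -0.17}, {"offset": [0, 0, 1.2], "roll": -0.17}, {"offset": [0, 0, 1.2], "roll": -0.17}, {"offset": [0, 0, 1.2], "roll": -0.17}]'

```text
t: 11.65
tool_pos: [0.4946, 0.0491, 0.1591]
orientation: [-3.036, 0.238, -0.012]
force: [-1.1, 0.2, -1.0]
opening: 0.075
```

```bash
cat > k.py <<'E'
from h import *
s,Rm=st(); print('alpha',np.arctan2(Rm[1,1],Rm[0,1]).round(4))
w=cams.read_camera('wrist'); save(w,'w3.png'); P={}
for n,z in(('collar_top',.027),('thumb_screw',.015),('collar',.003)):
    for r in cams.pinpoint(w,n)[:2]:
        X=atz(w,r['xy'],z); P.setdefault(n,X); print(n,round(r['score'],2),np.round(r['xy'],1),X.round(4),'tool mm',(Rm.T@(X-s['tool_pos'])*1e3).round(1))
d=P['thumb_screw']-P['collar_top']; print('yaw',np.arctan2(d[1],d[0]),np.hypot(*d[:2]))
m=cams.silhouettes(w,'collar')
if m: print('mask',m[0]['mask'].sum(),m[0]['xy'])
E
python3 k.py
```

```text
t 11.65 tcp [0.4946 0.0491 0.1591] f [-1.1  0.2 -1. ] open 0.075 q [-0.08 -0.16  1.83  0.1   1.47  1.63]
[[ 0.988 -0.155  0.015]
 [-0.156 -0.983  0.095]
 [ 0.    -0.097 -0.995]]
alpha -1.7271
collar_top 0.94 [213.3 438.7] [0.2774 0.2155 0.027 ] tool mm [-240.5 -117.1  144.1]
collar_top 0.82 [152.3 354.7] [0.3847 0.2537 0.027 ] tool mm [-140.4 -171.3  149.3]
thumb_screw 0.8 [231.4 418.1] [0.2938 0.1947 0.015 ] tool mm [-221.1  -98.   154.3]
thumb_screw 0.67 [231.1 168.3] [0.5521 0.1348 0.015 ] tool mm [ 43.4 -79.2 152.5]
collar 0.95 [161.2 342.6] [0.3849 0.256  0.003 ] tool mm [-140.6 -171.3  173.5]
collar 0.82 [237.  207.2] [0.5158 0.141  0.003 ] tool mm [  6.6 -78.5 164.5]
yaw -0.9051014075551416 0.026491671946706402
mask 1392 [222.4, 434.5]
```

View pics/w3.png

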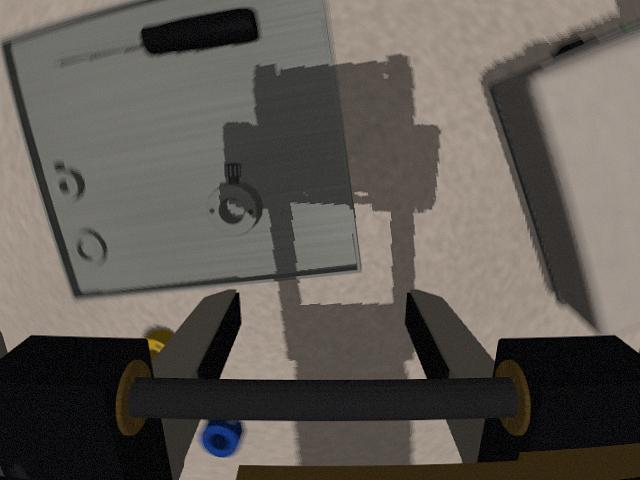

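Emit:
step_arm --deltas '[{"offset": [0, 4, -2], "roll": 0}, {"offset": [0, 0, 0], "roll": -0.18}, {"offset": [0, 0, 0], "roll": -0.18}, {"offset": [0, 0, 0], "roll": -0.18}, {"offset": [0, 0, 0], "roll": -0.18}, {"offset": [0, 0, 0], "roll": -0.18}, {"offset": [0, 0, 0], "roll": -0.18}, {"offset": [0, 0, 0], "roll": -0.18}, {"offset": [0, 0, 0], "roll": -0.18}, {"offset": [0, 0, 0], "roll": -0.18}, {"offset": [0, 0, 0], "roll": -0.18}, {"offset": [0, 0, 0], "roll": -0.18}]'

```text
t: 13.4
tool_pos: [0.4885, 0.0074, 0.1764]
orientation: [-1.898, -2.443, -0.132]
force: [0.1, -0.5, 0.3]
opening: 0.0748
```

Emit:
step_arm --deltas '[{"offset": [0, 0, 0], "roll": -0.18}, {"offset": [0, 0, 0], "roll": -0.18}, {"offset": [0, 0, 0], "roll": -0.18}, {"offset": [0, 0, 0], "roll": -0.18}, {"offset": [0, 0, 0], "roll": -0.18}, {"offset": [0, 0, 0], "roll": -0.18}, {"offset": [0, 0, 0], "roll": -0.18}, {"offset": [0, 0, 0], "roll": -0.18}, {"offset": [0, 0, 0], "roll": -0.18}, {"offset": [0, 0, 0], "roll": -0.18}, {"offset": [0, 0, 0], "roll": -0.18}, {"offset": [0, 0, 0], "roll": -0.18}]'

```text
t: 14.9
tool_pos: [0.4885, 0.0074, 0.1764]
orientation: [-1.257, 2.818, 0.123]
force: [0.9, 0.8, -0.4]
opening: 0.0747
```

```bash
python3 f.py
```

```text
t 14.9 tcp [0.4885 0.0074 0.1764] f [ 0.9  0.8 -0.4] open 0.0747 q [-0.17 -0.19  1.82  0.1   1.51 -2.59]
[[-0.667 -0.745  0.016]
 [-0.74   0.666  0.095]
 [-0.081  0.051 -0.995]]
Ftool [-1.1 -0.2  0.5] Ttool [ 0.03 -0.11 -0.02] alpha 2.4121
```

Emit:
step_arm --deltas '[{"offset": [0, 0, 0], "roll": -0.1}, {"offset": [0, 0, 0], "roll": -0.1}, {"offset": [0, 0, 0], "roll": -0.1}]'

```text
t: 15.28
tool_pos: [0.4915, 0.0576, 0.179]
orientation: [-1.576, 2.681, 0.038]
force: [-0.3, 0.3, -0.4]
opening: 0.0751
```

```bash
python3 f.py
```

```text
t 15.28 tcp [0.4915 0.0576 0.179 ] f [-0.3  0.3 -0.4] open 0.0751 q [-0.02 -0.18  1.8   0.04  1.5  -2.65]
[[-0.486 -0.874  0.014]
 [-0.873  0.486  0.037]
 [-0.039  0.005 -0.999]]
Ftool [-0.1  0.4  0.4] Ttool [ 0.01 -0.14  0.05] alpha 2.6337
```

Emit:
step_arm --deltas '[{"offset": [0, 0, 0], "roll": -0.07}, {"offset": [0, 0, 0], "roll": -0.07}]'

```text
t: 15.52
tool_pos: [0.4897, 0.0888, 0.1792]
orientation: [-1.712, 2.616, -0.012]
force: [0.2, -0.7, -0.2]
opening: 0.0745
```

```bash
python3 f.py
```

```text
t 15.53 tcp [0.4897 0.0888 0.1792] f [ 0.2 -0.7 -0.2] open 0.0745 q [ 0.08 -0.17  1.79  0.    1.5  -2.65]
[[-0.4   -0.916  0.016]
 [-0.916  0.4    0.001]
 [-0.008 -0.014 -1.   ]]
Ftool [ 0.6 -0.4  0.2] Ttool [-0.03 -0.12  0.01] alpha 2.7298
```

Emit:
step_arm --deltas '[{"offset": [0, 0, 0], "roll": 0.1825}, {"offset": [0, 0, 0], "roll": 0.1825}, {"offset": [0, 0, 0], "roll": 0.1825}, {"offset": [0, 0, 0], "roll": 0.1825}, {"offset": [0, 0, 0], "roll": 0.1825}, {"offset": [0, 0, 0], "roll": 0.1825}, {"offset": [0, 0, 0], "roll": 0.1825}, {"offset": [0, 0, 0], "roll": 0.1825}, {"offset": [-0.6, 2.8, 1.5], "roll": 0}, {"offset": [-0.6, 2.8, 1.5], "roll": 0}, {"offset": [0, 0, 0], "roll": 0}]'

```text
t: 16.9
tool_pos: [0.5175, 0.1392, 0.1479]
orientation: [0.468, 3.093, 0.006]
force: [1.0, -0.1, 0.1]
opening: 0.0752
```

```bash
python3 k.py
```

```text
t 16.9 tcp [0.5175 0.1392 0.1479] f [ 1.  -0.1  0.1] open 0.0752 q [ 0.17 -0.04  1.73 -0.    1.43 -1.1 ]
[[-0.955  0.296  0.013]
 [ 0.296  0.955  0.002]
 [-0.012  0.006 -1.   ]]
alpha 1.2703
thumb_screw 0.86 [325.6 255.6] [0.5495 0.1326 0.015 ] tool mm [-31.    2.4 133.3]
collar 0.87 [320.1 218.2] [0.5191 0.1371 0.003 ] tool mm [ -0.4  -2.3 144.9]
collar 0.61 [418.2   8.3] [0.3809 0.2601 0.003 ] tool mm [167.9  74.2 143.3]Traceback (most recent call last):
  File "k.py", line 7, in <module>
    d=P['thumb_screw']-P['collar_top']; print('yaw',np.arctan2(d[1],d[0]),np.hypot(*d[:2]))
                       ~^^^^^^^^^^^^^^
KeyError: 'collar_top'
```

View pics/w3.png

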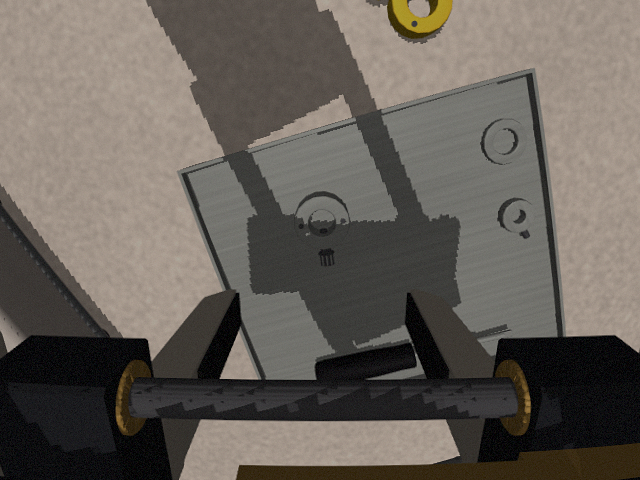

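Emit:
step_arm --deltas '[{"offset": [0, -0.17, 3], "roll": -0.13}, {"offset": [0, 0, 3], "roll": 0}, {"offset": [0, 0, 3], "roll": 0}, {"offset": [0, 0, 3], "roll": 0}, {"offset": [0, 0, 1.2], "roll": 0}, {"offset": [0, 0, 0.9], "roll": 0}, {"offset": [0, 0, 0], "roll": 0}]'

```text
t: 17.98
tool_pos: [0.5196, 0.1365, 0.0081]
orientation: [0.265, 3.115, 0.005]
force: [0.7, 0.4, 0.2]
opening: 0.0748
```

Emit:
step_arm --deltas '[{"offset": [0, 0, 0], "roll": 0}, {"offset": [0, 0, 0], "roll": 0}, {"offset": [0, 0, 0], "roll": 0}, {"offset": [0, 0, 0], "roll": 0}, {"offset": [0, 0, 0], "roll": 0}]' --fingers 3 --grip_force 25

```text
t: 18.6
tool_pos: [0.5193, 0.1367, 0.0078]
orientation: [0.265, 3.116, 0.005]
force: [-0.0, -0.2, -1.5]
opening: 0.0316
```

```bash
python3 f.py
```

```text
t 18.6 tcp [0.5193 0.1367 0.0078] f [-0.  -0.2 -1.5] open 0.0316 q [ 0.16  0.11  1.85 -0.    1.17 -1.24]
[[-0.986  0.169  0.015]
 [ 0.169  0.986  0.002]
 [-0.014  0.004 -1.   ]]
Ftool [ 0.  -0.2  1.5] Ttool [-0.12 -0.16  0.03] alpha 1.4013
```

```bash
cat > l.py <<'E'
from h import *
s,Rm=st()
w=cams.read_camera('wrist'); p=cams.read_camera('scene')
for n in('collar_top','thumb_screw','collar'):
    for pic,nm in((w,'w'),(p,'s')):
        for r in cams.pinpoint(pic,n)[:2]:
            X=atz(pic,r['xy'],{'collar_top':.027,'thumb_screw':.015,'collar':.003}[n]); print(nm,n,round(r['score'],2),np.round(r['xy'],1),'tool mm',(Rm.T@(X-s['tool_pos'])*1e3).round(1))
def e(im,x,y,a,b):
    im=cv2.cvtColor(np.array(im),cv2.COLOR_RGB2BGR); return cv2.resize(im[max(0,y-b):y+b,x-a:x+a],(400,400),interpolation=cv2.INTER_CUBIC)
g=np.hstack([e(w['pixels'],320,330,120,120),e(p['pixels'],350,300,45,45)]).astype(float)
cv2.imwrite('pics/l1.png',np.clip(g*1.6,0,255).astype(np.uint8))
E
python3 l.py
```

```text
t 18.6 tcp [0.5193 0.1367 0.0078] f [-0.  -0.2 -1.5] open 0.0316 q [ 0.16  0.11  1.85 -0.    1.17 -1.24]
[[-0.986  0.169  0.015]
 [ 0.169  0.986  0.002]
 [-0.014  0.004 -1.   ]]
w collar_top 0.67 [331.6 291.6] tool mm [  1.9   4.1 -19.2]
s collar_top 0.9 [448.7 252.2] tool mm [157.4  95.  -21.1]
s collar_top 0.9 [440.8 196.8] tool mm [251.5  33.9 -22.7]
w thumb_screw 0.78 [326.  338.5] tool mm [-31.    1.6  -6.8]
s thumb_screw 0.88 [425.1 207.7] tool mm [223.8  19.1 -10.4]
s thumb_screw 0.77 [342.4 316.4] tool mm [-34.5   1.4  -6.7]
w collar 0.82 [323.9 273.1] tool mm [2.2 0.5 4.7]
s collar 0.97 [350.4 302.9] tool mm [-2.4 -1.7  4.8]
s collar 0.77 [449.  257.5] tool mm [162.9  98.6   2.8]
```

View pics/l1.png

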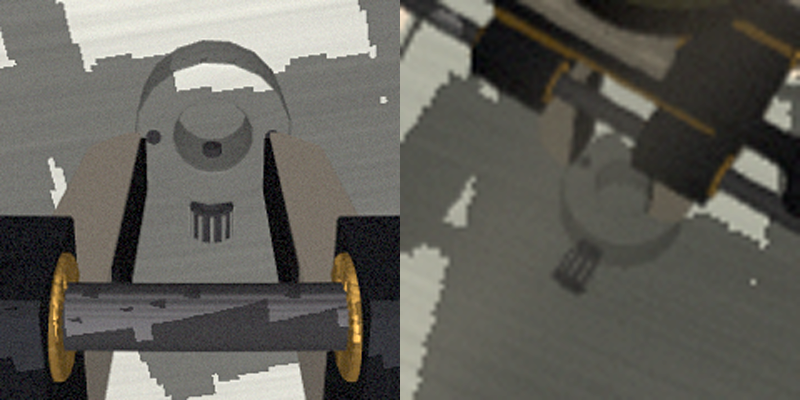

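Emit:
step_arm --deltas '[{"offset": [0, 0, 0], "roll": 0}, {"offset": [0, 0, 0], "roll": 0}]' --fingers 4 --grip_force 5

```text
t: 19.25
tool_pos: [0.5193, 0.1367, 0.0077]
orientation: [0.265, 3.116, 0.005]
force: [0.0, 0.4, 0.1]
opening: 0.0395
```

```bash
python3 f.py; cat > m.py <<'E'
from h import *
s,Rm=st()
w=cams.read_camera('wrist'); print(ray(w,(320,240))[0], w['cx'],w['cy'],w['k1'], 'tool',(Rm.T@(ray(w,(320,240))[0]-s['tool_pos'])).round(4))
for x in(-.0075,0,.0075):
    for z in (0,-.0188): print(x,z,[proj(w,np.array(s['tool_pos'])+Rm@np.array([x,y,z])).round(1) for y in(-s['opening']/2,s['opening']/2)])
g=cv2.cvtColor(np.array(w['pixels']),cv2.COLOR_RGB2BGR)[220:400,200:440].astype(float)
cv2.imwrite('pics/m1.png',cv2.resize(np.clip(g*1.8,0,255).astype(np.uint8),None,fx=3.3,fy=3.3,interpolation=cv2.INTER_CUBIC))
E
python3 m.py
```

```text
t 19.25 tcp [0.5193 0.1367 0.0077] f [0.  0.4 0.1] open 0.0395 q [ 0.16  0.11  1.85 -0.    1.17 -1.24]
[[-0.986  0.169  0.015]
 [ 0.169  0.986  0.002]
 [-0.014  0.004 -1.   ]]
Ftool [ 0.   0.4 -0.1] Ttool [-0.08 -0.14  0.02] alpha 1.4013
t 19.25 tcp [0.5193 0.1367 0.0077] f [0.  0.4 0.1] open 0.0395 q [ 0.16  0.11  1.85 -0.    1.17 -1.24]
[[-0.986  0.169  0.015]
 [ 0.169  0.986  0.002]
 [-0.014  0.004 -1.   ]]
[0.43723367 0.14969983 0.20532912] 322.68332611593706 243.60574244592087 -0.08843714973379627 tool [ 0.0803 -0.0002 -0.1988]
-0.0075 0 [array([286.1, 293.2]), array([360. , 293.2])]
-0.0075 -0.0188 [array([282.9, 308.8]), array([363.3, 308.7])]
0 0 [array([285.7, 280.2]), array([360.4, 280.2])]
0 -0.0188 [array([282.4, 294.7]), array([363.8, 294.7])]
0.0075 0 [array([285.3, 266.9]), array([360.8, 266.9])]
0.0075 -0.0188 [array([281.9, 280.4]), array([364.3, 280.3])]
```

View pics/m1.png

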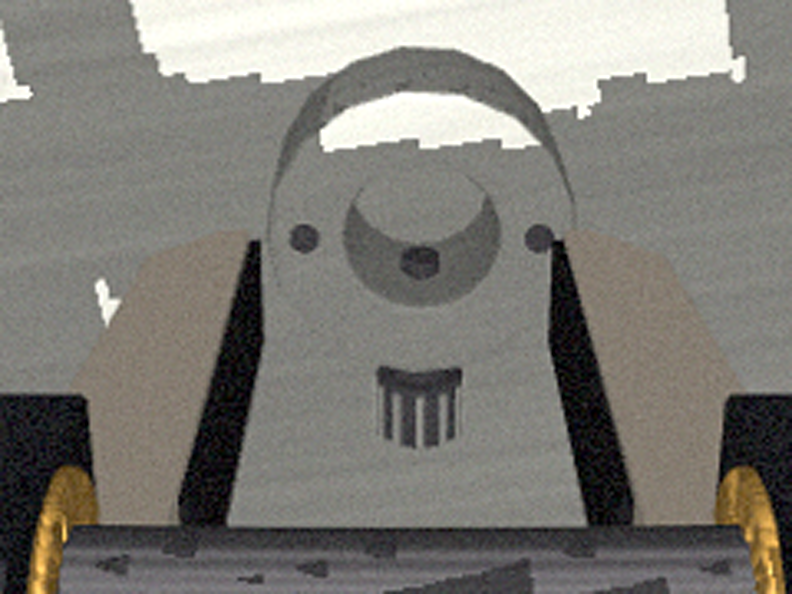

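Emit:
step_arm --deltas '[{"offset": [0, 0, -4], "roll": 0}, {"offset": [0, 0, -5], "roll": 0}, {"offset": [0, 0, -5], "roll": 0}, {"offset": [0, 0, -5], "roll": 0}, {"offset": [-0.68, -4.81, 0], "roll": 0}, {"offset": [-0.68, -4.81, 0], "roll": 0}, {"offset": [-0.68, -4.81, 0], "roll": 0}, {"offset": [-0.68, -4.81, 0], "roll": 0}, {"offset": [-0.68, -4.81, 0], "roll": 0}, {"offset": [-0.68, -4.81, 0], "roll": 0}, {"offset": [-0.68, -4.81, 0], "roll": 0}]' --fingers 5 --grip_force 6

```text
t: 20.68
tool_pos: [0.5064, -0.2052, 0.1971]
orientation: [0.265, 3.115, 0.005]
force: [0.4, -0.2, 0.2]
opening: 0.0499
```

Emit:
step_arm --deltas '[{"offset": [0, 0, 0], "roll": 0.1645}, {"offset": [0, 0, 0], "roll": 0.1645}, {"offset": [0, 0, 0], "roll": 0.1645}, {"offset": [0, 0, 0], "roll": 0.1645}, {"offset": [0, 0, 0], "roll": 0.1645}, {"offset": [0, 0, 0], "roll": 0.1645}, {"offset": [0, 0, 0], "roll": 0.1645}, {"offset": [0, 0, 0], "roll": 0}]'

```text
t: 21.68
tool_pos: [0.5065, -0.2036, 0.1969]
orientation: [1.92, 2.473, 0.016]
force: [-0.1, 1.0, -0.4]
opening: 0.0505
```

```bash
python3 f.py; cat > n.py <<'E'
from h import *
s,Rm=st(); w=cams.read_camera('wrist')
print([(r['score'],(Rm.T@(atz(w,r['xy'],.164)-s['tool_pos'])*1e3).round(1)) for r in cams.pinpoint(w,'shaft_end')])
E
python3 n.py
```

```text
t 21.68 tcp [ 0.5065 -0.2036  0.1969] f [-0.1  1.  -0.4] open 0.0505 q [-0.48 -0.04  1.64  0.01  1.53 -0.73]
[[-0.248  0.969  0.015]
 [ 0.969  0.248  0.002]
 [-0.002  0.015 -1.   ]]
Ftool [1.  0.1 0.4] Ttool [-0.11 -0.06 -0.  ] alpha 0.2508
t 21.68 tcp [ 0.5065 -0.2036  0.1969] f [-0.1  1.  -0.4] open 0.0505 q [-0.48 -0.04  1.64  0.01  1.53 -0.73]
[[-0.248  0.969  0.015]
 [ 0.969  0.248  0.002]
 [-0.002  0.015 -1.   ]]
[(0.59, array([ 0. ,  4.1, 33. ]))]
```

Emit:
step_arm --deltas '[{"offset": [0, 0.27, 2], "roll": 0}, {"offset": [0, 0, 2.5], "roll": 0}, {"offset": [0, 0, 2.5], "roll": 0}, {"offset": [0, 0, 1.5], "roll": 0}, {"offset": [0, 0, 0], "roll": 0}]' --fingers 4

```text
t: 22.4
tool_pos: [0.5093, -0.2021, 0.11]
orientation: [1.922, 2.476, 0.016]
force: [-0.5, -0.2, 1.0]
opening: 0.0402
```

Emit:
step_arm --deltas '[{"offset": [0, 0, 0], "roll": 0}, {"offset": [0, 0, 0], "roll": 0}, {"offset": [0, 0, 0], "roll": 0}, {"offset": [0, 0, 0], "roll": 0}, {"offset": [0, 0, 0], "roll": 0}]' --fingers 0

```text
t: 23.02
tool_pos: [0.5095, -0.2036, 0.113]
orientation: [1.922, 2.472, 0.013]
force: [-7.9, -1.3, 4.9]
opening: 0.0161
```

```bash
python3 f.py
```

```text
t 23.02 tcp [ 0.5095 -0.2036  0.113 ] f [-7.9 -1.3  4.9] open 0.0161 q [-0.48  0.02  1.73  0.01  1.37 -0.73]
[[-0.247  0.969  0.013]
 [ 0.969  0.247  0.   ]
 [-0.003  0.013 -1.   ]]
Ftool [ 0.7 -7.9 -5. ] Ttool [1.36 0.03 0.03] alpha 0.2495
```

Emit:
step_arm --deltas '[{"offset": [0, -0.08, 0], "roll": 0}, {"offset": [0, 0, 0], "roll": 0}, {"offset": [0, 0, 0], "roll": 0}, {"offset": [0, 0, 0], "roll": 0}]' --grip_force 30

```text
t: 23.52
tool_pos: [0.5096, -0.2035, 0.113]
orientation: [1.921, 2.472, 0.015]
force: [-4.7, -1.6, 7.0]
opening: 0.0155
```

```bash
python3 f.py
```

```text
t 23.52 tcp [ 0.5096 -0.2035  0.113 ] f [-4.7 -1.6  7. ] open 0.0155 q [-0.48  0.02  1.74  0.01  1.37 -0.73]
[[-0.247  0.969  0.015]
 [ 0.969  0.247  0.001]
 [-0.003  0.015 -1.   ]]
Ftool [-0.4 -4.8 -7. ] Ttool [1.15 0.01 0.04] alpha 0.2496
```

Emit:
step_arm --deltas '[{"offset": [0, 0, 0], "roll": 0}, {"offset": [0, 0, 0], "roll": 0}, {"offset": [0, 0, -2.5], "roll": 0}, {"offset": [0, 0, -3], "roll": 0}, {"offset": [0, 0, -3], "roll": 0}, {"offset": [0, 0, 0], "roll": -0.1643}, {"offset": [0, 0, 0], "roll": -0.1643}, {"offset": [0, 0, 0], "roll": -0.1643}, {"offset": [0, 0, 0], "roll": -0.1643}, {"offset": [0, 0, 0], "roll": -0.1643}, {"offset": [0, 0, 0], "roll": -0.1643}, {"offset": [0, 0, 0], "roll": -0.1643}]' --fingers 4 --grip_force 10

```text
t: 25.02
tool_pos: [0.5087, -0.2029, 0.1969]
orientation: [0.258, 3.116, 0.005]
force: [0.0, 0.2, -0.1]
opening: 0.04
```

Emit:
step_arm --deltas '[{"offset": [0.72, 4.84, 0], "roll": 0}, {"offset": [0.72, 4.84, 0], "roll": 0}, {"offset": [0.72, 4.84, 0], "roll": 0}, {"offset": [0.72, 4.84, 0], "roll": 0}, {"offset": [0.72, 4.84, 0], "roll": 0}, {"offset": [0.72, 4.84, 0], "roll": 0}, {"offset": [0.72, 4.84, 0], "roll": 0}, {"offset": [0, 0, 4], "roll": 0}, {"offset": [0, 0, 4], "roll": 0}, {"offset": [0, 0, 0], "roll": 0}]' --fingers 7

```text
t: 26.28
tool_pos: [0.5146, 0.1393, 0.114]
orientation: [0.267, 3.122, 0.002]
force: [-1.6, -0.1, 0.4]
opening: 0.0698
```

```bash
cat > o.py <<'E'
from h import *
s,Rm=st(); w=cams.read_camera('wrist'); T=np.array(s['tool_pos'])
P={}
for n,z in(('collar_top',.027),('thumb_screw',.015),('collar',.003)):
    for r in cams.pinpoint(w,n)[:2]:
        X=atz(w,r['xy'],z)
        if abs(X[0]-.52)<.06 and abs(X[1]-.138)<.05: P.setdefault(n,X); print(n,round(r['score'],2),X.round(4),'tool mm',(Rm.T@(X-T)*1e3).round(1))
m=[r for r in cams.silhouettes(w,'collar') if abs(atz(w,r['xy'],.015)[0]-.52)<.06 and abs(atz(w,r['xy'],.015)[1]-.138)<.05]
if m:
    M=m[0]['mask'].astype(np.uint8); ys,xs=np.nonzero(M); print('mask px',M.sum(),'cols',xs.min(),xs.max(),'rows',ys.min(),ys.max())
    # fit: collar body disc at z .003..027 plus screw box
    from scipy.optimize import minimize
    t=np.linspace(0,2*np.pi,40)
    def sil(a):
        x,y,yaw=a; im=np.zeros((480*4,640*4),np.uint8)
        pts=lambda L:cv2.convexHull((np.array([proj(w,q) for q in L],np.float32)*4).astype(np.int32))
        cv2.fillPoly(im,[pts([[x+.023*np.cos(u),y+.023*np.sin(u),z] for u in t for z in(.003,.027)])],1)
        c,s_=np.cos(yaw),np.sin(yaw)
        cv2.fillPoly(im,[pts([[x+c*l-s_*q,y+s_*l+c*q,.015+h] for l in(.0285,.0395) for q in(-.007,.007) for h in(-.005,.005)])],1)
        return im
    M4=cv2.resize(M,None,fx=4,fy=4,interpolation=cv2.INTER_NEAREST)
    f=lambda a:(sil([a[0]/100,a[1]/100,a[2]])!=M4).sum()/M4.sum()
    r=minimize(f,[51.9,13.9,-.15],method='Nelder-Mead',options=dict(initial_simplex=[[51.9,13.9,-.15],[52.3,13.9,-.15],[51.9,14.3,-.15],[51.9,13.9,.1]],maxfev=120)); print('fit',r.x,r.fun)
if 'thumb_screw' in P:
  for n in('collar','collar_top'):
    if n in P: d=P['thumb_screw']-P[n]; print(n,'yaw',np.arctan2(d[1],d[0]).round(3),np.hypot(*d[:2]).round(4))
E
python3 o.py
```

```text
t 26.27 tcp [0.5146 0.1393 0.114 ] f [-1.6 -0.1  0.4] open 0.0698 q [ 0.17 -0.01  1.77 -0.    1.38 -1.23]
[[-0.985  0.17   0.008]
 [ 0.17   0.986  0.001]
 [-0.008  0.002 -1.   ]]
collar_top 0.8 [0.5178 0.1395 0.027 ] tool mm [-2.5  0.5 87.1]
collar 0.59 [0.5176 0.1365 0.003 ] tool mm [ -2.5  -2.5 111. ]
mask px 3040 cols 292 353 rows 203 285
fit [51.80904725 13.90063757 -0.17184455] 0.18928865131578948
```

Emit:
step_arm --deltas '[{"offset": [-0.23, 0, 3], "roll": 0}, {"offset": [0, 0, 3], "roll": 0}, {"offset": [0, 0, 3], "roll": 0}, {"offset": [0, 0, 2], "roll": 0}, {"offset": [0, 0, 1], "roll": 0}, {"offset": [0, 0, 0.8], "roll": 0}, {"offset": [0, 0, 0.4], "roll": 0}, {"offset": [0, 0, 0], "roll": 0}]'

```text
t: 27.52
tool_pos: [0.5221, 0.1394, -0.0139]
orientation: [0.267, 3.115, 0.005]
force: [-0.4, 0.2, 0.6]
opening: 0.07
```

```bash
python3 f.py
```

```text
t 27.52 tcp [ 0.5221  0.1394 -0.0139] f [-0.4  0.2  0.6] open 0.07 q [ 0.17  0.15  1.85 -0.    1.13 -1.23]
[[-0.985  0.17   0.015]
 [ 0.17   0.985  0.002]
 [-0.015  0.004 -1.   ]]
Ftool [ 0.4  0.1 -0.6] Ttool [-0.09 -0.12  0.  ] alpha 1.3999
```

Emit:
step_arm --deltas '[{"offset": [0.35, -0.06, 0.2], "roll": 0}, {"offset": [0, 0, 0.4], "roll": 0}, {"offset": [0, 0, 0.3], "roll": 0}, {"offset": [0, 0, 0], "roll": 0}]'

```text
t: 28.02
tool_pos: [0.5181, 0.1393, -0.0237]
orientation: [0.267, 3.116, 0.004]
force: [0.1, 0.1, -1.0]
opening: 0.0699
```

Emit:
step_arm --deltas '[{"offset": [0, 0, 0.2], "roll": 0}, {"offset": [0, 0, 0.2], "roll": 0}, {"offset": [0, 0, 0], "roll": 0}]'

```text
t: 28.4
tool_pos: [0.5183, 0.1393, -0.0275]
orientation: [0.267, 3.116, 0.005]
force: [-0.4, -0.1, -0.2]
opening: 0.0701
```

```bash
python3 f.py
```

```text
t 28.4 tcp [ 0.5183  0.1393 -0.0275] f [-0.4 -0.1 -0.2] open 0.0701 q [ 0.17  0.16  1.87 -0.    1.1  -1.23]
[[-0.985  0.17   0.015]
 [ 0.17   0.985  0.002]
 [-0.014  0.004 -1.   ]]
Ftool [ 0.3 -0.1  0.2] Ttool [-0.08 -0.15  0.02] alpha 1.3998
```

Emit:
step_arm --deltas '[{"offset": [0, 0, 0], "roll": 0}, {"offset": [0, 0, 0], "roll": 0}, {"offset": [0, 0, 0], "roll": 0}, {"offset": [0, 0, 0], "roll": 0}, {"offset": [0, 0, 0], "roll": 0}]' --fingers 3 --grip_force 30

```text
t: 29.02
tool_pos: [0.5186, 0.1394, -0.0272]
orientation: [0.267, 3.115, 0.005]
force: [0.2, 0.6, 1.3]
opening: 0.0446
```

```bash
python3 f.py
```

```text
t 29.02 tcp [ 0.5186  0.1394 -0.0272] f [0.2 0.6 1.3] open 0.0446 q [ 0.17  0.16  1.87 -0.    1.1  -1.23]
[[-0.985  0.17   0.015]
 [ 0.17   0.985  0.002]
 [-0.015  0.004 -1.   ]]
Ftool [-0.1  0.7 -1.3] Ttool [-0.02 -0.13  0.02] alpha 1.3999
```

Emit:
step_arm --deltas '[{"offset": [0, 0, -2], "roll": 0}, {"offset": [0, 0, -4], "roll": 0}, {"offset": [0, 0, -4.5], "roll": 0}, {"offset": [0, 0, -4.5], "roll": 0}, {"offset": [0, 0, -4.5], "roll": 0}, {"offset": [0, 0, -4.5], "roll": 0}, {"offset": [0, 0, 0], "roll": 0}]'

```text
t: 29.9
tool_pos: [0.5173, 0.1394, 0.2173]
orientation: [0.266, 3.108, 0.008]
force: [0.8, -1.2, -1.7]
opening: 0.0445
```

Emit:
step_arm --deltas '[{"offset": [-0.67, -4.22, 0], "roll": 0}, {"offset": [-0.67, -4.22, 0], "roll": 0}, {"offset": [-0.67, -4.22, 0], "roll": 0}, {"offset": [-0.67, -4.22, 0], "roll": 0}, {"offset": [-0.67, -4.22, 0], "roll": 0}, {"offset": [-0.67, -4.22, 0], "roll": 0}, {"offset": [-0.67, -4.22, 0], "roll": 0}, {"offset": [-0.67, -4.22, 0], "roll": -0.14}, {"offset": [0, 0, 0], "roll": -0.14}, {"offset": [0, 0, 0], "roll": -0.14}, {"offset": [0, 0, 0], "roll": 0}, {"offset": [0, 0, 0], "roll": 0}]'

```text
t: 31.4
tool_pos: [0.5098, -0.2025, 0.2109]
orientation: [-0.384, 3.104, 0.001]
force: [-0.0, -0.4, -1.3]
opening: 0.0446
```

```bash
python3 f.py; cat > p.py <<'E'
from h import *
from scipy.optimize import minimize
s,Rm=st(); T=np.array(s['tool_pos']); w=cams.read_camera('wrist'); save(w,'w5.png')
zt=-.0542
for n,z in(('collar_top',zt),('thumb_screw',zt+.012),('collar',zt+.024)):
    for r in cams.pinpoint(w,n)[:2]:
        o,d=ray(w,r['xy']); o=Rm.T@(o-T); d=Rm.T@d; X=o+d*(z-o[2])/d[2]; print(n,round(r['score'],2),np.round(r['xy'],1),'tool mm',(X*1e3).round(1))
for r in cams.pinpoint(w,'shaft_end')[:1]: print('shaft',r['score'],atz(w,r['xy'],.164).round(4))
for c in('scene','top'):
    p=cams.read_camera(c)
    for n,z in(('collar_top',T[2]-zt),('thumb_screw',T[2]-zt-.012)):
        for r in cams.pinpoint(p,n)[:3]:
            X=atz(p,r['xy'],z)
            if np.hypot(*(X-T)[:2])<.06: print(c,n,round(r['score'],2),X.round(4),'tool mm',(Rm.T@(X-T)*1e3).round(1))
E
python3 p.py
```

```text
t 31.4 tcp [ 0.5098 -0.2025  0.2109] f [-0.  -0.4 -1.3] open 0.0446 q [-0.48 -0.03  1.61  0.01  1.55 -2.29]
[[-0.97  -0.244  0.013]
 [-0.244  0.97   0.002]
 [-0.014 -0.001 -1.   ]]
Ftool [ 0.2 -0.4  1.3] Ttool [ 0.01 -0.12  0.07] alpha 1.8169
t 31.4 tcp [ 0.5098 -0.2025  0.2109] f [-0.  -0.4 -1.3] open 0.0446 q [-0.48 -0.03  1.61  0.01  1.55 -2.29]
[[-0.97  -0.244  0.013]
 [-0.244  0.97   0.002]
 [-0.014 -0.001 -1.   ]]
collar_top 0.61 [321.4 333.8] tool mm [ -1.3  -0.8 -54.2]
thumb_screw 0.59 [318.1 382.6] tool mm [-33.3  -2.4 -42.2]
collar 0.84 [320.3 305.5] tool mm [ -0.2  -1.4 -30.2]
shaft 0.64 [ 0.51   -0.2048  0.164 ]
scene thumb_screw 0.91 [ 0.5387 -0.1983  0.2531] tool mm [-29.6  -3.  -41.8]
```

Emit:
step_arm --deltas '[{"offset": [0, -0.05, 2], "roll": 0}, {"offset": [0, 0, 2.5], "roll": 0}, {"offset": [0, 0, 2], "roll": 0}, {"offset": [0, 0, 0.7], "roll": 0}, {"offset": [0, 0, 0], "roll": 0}]'

```text
t: 32.58
tool_pos: [0.5112, -0.2031, 0.1394]
orientation: [-0.388, 3.103, 0.001]
force: [0.1, -0.7, -2.2]
opening: 0.0447
```

```bash
python3 p.py
```

```text
t 32.58 tcp [ 0.5112 -0.2031  0.1394] f [ 0.1 -0.7 -2.2] open 0.0447 q [-0.48  0.01  1.7   0.01  1.42 -2.3 ]
[[-0.969 -0.246  0.014]
 [-0.246  0.969  0.002]
 [-0.014 -0.001 -1.   ]]
collar_top 0.64 [321.6 332.2] tool mm [ -0.6  -0.7 -54.2]
thumb_screw 0.97 [323.  385.2] tool mm [-34.8  -0.1 -42.2]
collar 0.98 [322.1 306.4] tool mm [ -0.6  -0.5 -30.2]
shaft 0.93 [ 0.5131 -0.2011  0.164 ]
scene collar_top 0.86 [ 0.5125 -0.2051  0.1936] tool mm [ -1.6  -2.3 -54.2]
scene thumb_screw 0.91 [ 0.5453 -0.1955  0.1816] tool mm [-35.6  -1.1 -41.7]
```

Emit:
step_arm --deltas '[{"offset": [0, 0, 0.3], "roll": 0}, {"offset": [0, 0, 0.3], "roll": 0}, {"offset": [0, 0, 0.3], "roll": 0}, {"offset": [0, 0, 0], "roll": 0}]'

```text
t: 33.62
tool_pos: [0.5113, -0.2031, 0.1305]
orientation: [-0.388, 3.103, 0.001]
force: [-0.8, 0.5, -2.1]
opening: 0.0444
```

```bash
python3 f.py
```

```text
t 33.62 tcp [ 0.5113 -0.2031  0.1305] f [-0.8  0.5 -2.1] open 0.0444 q [-0.48  0.01  1.71  0.01  1.4  -2.3 ]
[[-0.969 -0.246  0.014]
 [-0.246  0.969  0.002]
 [-0.014 -0.001 -1.   ]]
Ftool [0.7 0.7 2.1] Ttool [ 0.04 -0.17 -0.04] alpha 1.8199
```

Emit:
step_arm --deltas '[{"offset": [0, 0, 0.3], "roll": 0}, {"offset": [0, 0, 0.3], "roll": 0}, {"offset": [0, 0, 0], "roll": 0}]'

```text
t: 34.0
tool_pos: [0.5115, -0.2031, 0.1246]
orientation: [-0.388, 3.103, 0.0]
force: [-0.2, -1.3, -2.5]
opening: 0.0448
```

Emit:
step_arm --deltas '[{"offset": [0, 0, 0.3], "roll": 0}, {"offset": [0, 0, 0.3], "roll": 0}, {"offset": [0, 0, 0], "roll": 0}]'

```text
t: 34.38
tool_pos: [0.5115, -0.2031, 0.1186]
orientation: [-0.388, 3.103, 0.0]
force: [0.3, -0.2, -1.6]
opening: 0.0445
```

```bash
python3 f.py
```

```text
t 34.38 tcp [ 0.5115 -0.2031  0.1186] f [ 0.3 -0.2 -1.6] open 0.0445 q [-0.48  0.02  1.72  0.01  1.38 -2.3 ]
[[-0.969 -0.246  0.014]
 [-0.246  0.969  0.002]
 [-0.014 -0.001 -1.   ]]
Ftool [-0.2 -0.3  1.6] Ttool [-0.07 -0.2   0.03] alpha 1.8198
```

Emit:
step_arm --deltas '[{"offset": [0, 0, 0.3], "roll": 0}, {"offset": [0, 0, 0.3], "roll": 0}, {"offset": [0, 0, 0.28], "roll": 0}, {"offset": [0, 0, 0], "roll": 0}, {"offset": [0, 0, 0], "roll": 0}]'

```text
t: 35.0
tool_pos: [0.512, -0.2032, 0.1103]
orientation: [-0.388, 3.102, -0.0]
force: [0.1, 0.6, -2.4]
opening: 0.0444
```

```bash
python3 p.py; cat > q.py <<'E'
from h import *
s,Rm=st(); T=np.array(s['tool_pos'])
w=cams.read_camera('wrist'); 
im=cv2.cvtColor(np.array(w['pixels']),cv2.COLOR_RGB2GRAY)
c=proj(w,T+Rm@np.array([0,0,-.0542])); print('exp top centre px',c)
# profile down the image through the bore at the collar top, tool x direction
for y in(0,.003): 
    print(y,[int(cv2.getRectSubPix(im,(3,3),tuple(map(float,proj(w,T+Rm@np.array([x/1e3,y,-.0542]))))).mean()) for x in range(-26,27)])
E
python3 q.py
```

```text
t 35.0 tcp [ 0.512  -0.2032  0.1103] f [ 0.1  0.6 -2.4] open 0.0444 q [-0.48  0.03  1.73  0.01  1.37 -2.3 ]
[[-0.969 -0.247  0.015]
 [-0.247  0.969  0.002]
 [-0.015 -0.002 -1.   ]]
collar_top 0.92 [324.8 330.8] tool mm [  0.1   0.5 -54.2]
thumb_screw 0.61 [323.3 379.2] tool mm [-31.5  -0.  -42.2]
collar 0.79 [320.1 305.2] tool mm [ -0.   -1.5 -30.2]
shaft 0.57 [ 0.5108 -0.203   0.164 ]
scene collar_top 0.62 [ 0.5072 -0.2001  0.1645] tool mm [  3.    4.  -54.3]
scene thumb_screw 0.98 [ 0.5405 -0.1973  0.1525] tool mm [-29.8  -1.4 -41.8]
t 35.55 tcp [ 0.5119 -0.2032  0.1102] f [-0.7 -0.  -2.2] open 0.0445 q [-0.48  0.03  1.73  0.01  1.37 -2.3 ]
[[-0.969 -0.246  0.015]
 [-0.246  0.969  0.002]
 [-0.015 -0.002 -1.   ]]
exp top centre px [323.31691916 330.97828306]
0 [21, 20, 18, 20, 31, 52, 56, 58, 58, 58, 56, 56, 56, 56, 58, 54, 44, 41, 41, 43, 42, 46, 47, 46, 45, 32, 27, 24, 39, 57, 58, 58, 57, 59, 58, 52, 47, 44, 51, 56, 56, 56, 55, 57, 56, 58, 59, 59, 59, 46, 42, 42, 42]
0.003 [21, 20, 18, 18, 20, 42, 56, 57, 58, 55, 56, 56, 57, 58, 58, 58, 47, 43, 42, 42, 42, 49, 51, 51, 52, 53, 52, 55, 55, 55, 54, 57, 57, 58, 55, 51, 46, 44, 53, 56, 57, 56, 57, 57, 56, 57, 57, 60, 59, 44, 42, 43, 42]
```

Emit:
step_arm --deltas '[{"offset": [-0.05, 0, 0.04], "roll": 0}, {"offset": [0, 0, 0], "roll": 0}, {"offset": [0, 0, 0], "roll": 0}]'

```text
t: 35.98
tool_pos: [0.5124, -0.2031, 0.1098]
orientation: [-0.388, 3.102, -0.0]
force: [-0.1, 0.1, -1.8]
opening: 0.0446
```

```bash
python3 f.py; python3 p.py | tail -8
```

```text
t 35.98 tcp [ 0.5124 -0.2031  0.1098] f [-0.1  0.1 -1.8] open 0.0446 q [-0.48  0.03  1.73  0.01  1.36 -2.3 ]
[[-0.969 -0.247  0.015]
 [-0.247  0.969  0.002]
 [-0.015 -0.002 -1.   ]]
Ftool [0.1 0.2 1.8] Ttool [-0.02 -0.13 -0.  ] alpha 1.8199
 [-0.015 -0.002 -1.   ]]
collar_top 0.92 [323.6 332.3] tool mm [ -0.6   0.1 -54.2]
thumb_screw 0.74 [318.6 381. ] tool mm [-32.5  -2.2 -42.2]
thumb_screw 0.68 [323.6 330.9] tool mm [ -6.6   0.1 -42.2]
collar 0.76 [319.2 305.2] tool mm [ -0.   -1.9 -30.2]
shaft 0.8 [ 0.5103 -0.2026  0.164 ]
scene collar_top 0.62 [ 0.5112 -0.2026  0.164 ] tool mm [  0.2   0.7 -54.2]
scene thumb_screw 0.93 [ 0.5462 -0.1957  0.152 ] tool mm [-35.2  -1.3 -41.7]
```

```bash
python3 -c "
from h import *
robot.close_job(); st()"
```

```text
the job is handed in; nothing more can be done
the job is handed in; nothing more can be done
```

The job is handed in. I turned the shaft so its flat faces the mixer's front, then put the steel collar on with its thumb screw over the flat. It is held there in a 30 N grip, top flush with the shaft end.

**Last checks:**
- **Shaft:** the last pinch read 16.1 mm lightly and 15.5 mm at 30 N, square on the flat. The jaw line was at 0.25 rad, the same as the mixer's measured yaw.
- **Collar height:** by the grasp height, the collar's top sits at 0.164 m, flush with the shaft end. This relies on the collar not having slipped in the fingers, and no camera checked it separately.
- **Level:** it should be within about 0.01 rad, worked out from the 0.015 rad tool tilt rather than seen.
- **Fit:** the force stayed at about 2 N, just the collar's weight, all the way down the shaft. Image brightness through the bore showed the flat on the screw's side.
- **Thumb screw:** the camera estimates put it within about 0.07 rad of the front; they scatter by a few millimetres.
- **Time:** about 36 s of the 61 s. The other parts in the tray were not touched.

**What went wrong or disagreed:**
- **Finger length:** the real fingertips end about 34 mm short of the stated TCP. The first pinch and turn therefore caught only the shaft's end chamfer, reading 12–15 mm. My first close on the collar passed above it without touching it. I then pinched the shaft again properly, before taking the collar.
- **Wrist limit:** one transfer ran into the last joint's range and tilted the tool about 0.1 rad. I brought that back to about 0.015 rad.

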